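Draw the pipe rest tight with the fixture's cam lock

ROBOT

A 6-joint arm with a two-finger parallel gripper is mounted at the origin on the work surface. World frame = base frame: x ahead of the robot, y to its left, z up, the work surface at z = 0. Lengths are in mm, angles in degrees, forces in N, time in s.
With the tool pointing down it reaches from about 350 to 850 mm from the base axis. Payload 8.1 kg.
Tool frame: the origin (TCP) lies between the finger pads; the fingertips stand 22 mm ahead of it and the grasp point (between the pads) lies 3 mm ahead of it; z points along the fingers, y is the line along which they close (so a half turn about z gives the same grasp; the last joint's range is limited). The gripper opens to 85 mm and grips with 20 to 120 N. Pads are 22 mm wide; open, the fingers measure 114 mm over their backs; the gripper's body (76 mm by 85 mm) begins 54 mm behind the grasp point. The pads swing forward as they close: fully open they stand 13 mm farther back than shut.
Start: joints at [-81.784, 7.471, 85.268, -0, 87.261, -4.893], TCP at [136.106, -584.363, 218.492] pointing down, gripper open.
Joint ranges: [-169.43, 169.43], [-51.17, 129.36], [1.28, 143.12], [-76.62, 256.62], [0, 156.53], [-152.29, 152.29]. Speed limits (degrees/s): [136.94, 136.94, 159.86, 180, 180, 180].

INTERFACE

Orientations are given as [roll, pitch, yaw] about the fixed x, y, z axes, in that order (R = Rz(yaw) Ry(pitch) Rx(roll)).
In Python, from bench import r, vision gives the robot as it stands.
- The arm moves only by the tool step_arm, never from a script. Its argument "targets" is a list that holds one entry, the list of rows, each a list of 6 numbers: the shift along the world's x, y, z in mm, then the turn, a rotation vector about the world's x, y, z in rad. In form: [[[x, y, z, rx, ry, rz], ...]]. A call has 1 to 12 rows; each row is the pose to reach, as a shift and turn from the pose commanded when the call began; what a row does not reach only later rows make up. A row lasts 1/12 s, in which the tool goes at most 41.7 mm and 7.16 degrees, less where a joint would pass 70% of its speed; a pose out of reach is approached as far as the arm can. A call with a gripper value outside its range is refused whole. "fingers" is the gripper's target within -1 to 1 (shut at 1, half-way at 0, fully open at -1), set as the call begins (left out, the last holds). The fingers move at their own pace and stop on an object; "newtons" is the grip in N (left out, the last holds). Time passes only in rows, so rows that repeat a pose let the fingers close. It gives the time, the measured TCP pose, the force, the opening and the grip force at its end, in the units of the state.
- r.sense(): the state, without advancing time (a new reading comes with each control period).
- vision.snapshot(name): name is "scene" or "top" or "wrist"; returns a dict with "img" (480x640x3 uint8, blue, green, red), "mtx" (3x3 intrinsics, pixels), "D" ([k1, k2, p1, p2, k3] as OpenCV has them; the pictures are not rectified), "eye" and "attitude" of the camera in the world. Camera axes: x right, y up, looking along -z (the intrinsics and any distortion apply to the point x, -y, -z); pixel columns grow to the right and rows downward; lengths in mm; the calibration is good to about 2 mm. A picture is of the moment at which its call begins. There is no depth.
- r.hand_in(): hands the job in; it is judged then, once.
The state is a dict: "time": time; "joint_pos": joint angles; "qd": joint speeds; "joint_efforts": joint torques, N m; "tool_pos": TCP position; "tcp_rot": TCP orientation; "ft_force": force on the tool from outside, world axes, zero at the start; "wrist_torque": the same for the moment, N m; "finger_gap": finger opening in mm; "grip_force": force on a finger pad.
Only numpy, scipy, OpenCV 4.12 (cv2) and the standard library are available. Lean on these libraries where they do the work, as an engineer would, in place of code of your own. Each camera call takes 0.05 s, during which the arm holds its last target. There are 200 camera calls.

TASK

Set the loose aluminium pipe rest into the blue guides of the fixture with its headed stud towards the open yellow cam, and slide it up until it meets the rubber stop pads. Then turn the red-knobbed cam lever clockwise until the cam has drawn the stud firmly tight against the sprung pads, feeling for the rising load and stopping without forcing it, and let go so that it stays locked. Leave the pipe, the grinding disc and the hammer where they lie.

Things in the scene. Friction and masses are not known exactly. Their poses are not given: they have to be found in the camera images.
- dock: grey fixture plate fixed to the table, 225 x 120 x 8 mm. Origin on the table under the vertical cam axis; x points along the blue guides, away from the cam; z up. Plate from x = -60 to +165 mm; the rest slides on its top, 8 mm above the table, with its own axes parallel to the dock's.
- guides: two blue slippery guide walls fixed on the dock; same origin and axes as the dock. They run along x from 63 to 163 mm, 63 mm apart inside (|y| = 31.5 mm), upright up to 22 mm above the table, then flaring outwards up to 31 mm, so that they centre a rest lowered between them.
- stop: red bracket of the spring stop, fixed; origin and axes as the dock. Plates at x = 40-45 mm, |y| = 15-39 mm, 42 mm high; the stud goes between. Two black rubber pads, 12 mm diameter, at y = +-22 mm, z = 30 mm, face +x. Their faces stand at x = 57 mm plus a screw setting of 0 to 7 mm that differs each time and is not reported. They yield about 25 N per mm; 15 N or more is tight, over 60 N harms the stud.
- cam (a joint): cam angle, rad: 0 to 0.15 open (start), grows clockwise from above, end stop 2.7. Open, its mouth faces the dock's x. Closing, its lips hook the stud head and pull it to the axis, 8 mm per rad. Load starts at about 0.9 to 2.0 by the pad setting, tight 0.1 to 0.2 further; the end stop overloads. Stays where it is left.
- cam_mouth (a point): point on the cam axis, 30 mm above the table, the height of the stud. Two yellow spiral lips, at 16-25 and 35-44 mm above the table, with a slot for the shank between. The open mouth is free from -0.5 to +0.4 rad about the dock's x. Leading edge: 32 mm inner radius. The lips catch the head once its centre is within 24 mm of this axis, as it is when the rest touches the pads.
- cam_knob (a point): axis of the round upright red grip on the cam lever, 18 mm diameter, from 56 to 95 mm above the table; the point is 78 mm up, 85 mm from the cam axis. At cam 0 it lies at -100 degrees from the dock's x (anticlockwise positive) and swings clockwise. Unloaded it drags 1 to 5 N here; then the push along the arc rises about 0.4 N per N on the pads: 10 to 16 N more is well tight.
- rest: loose aluminium V-shaped pipe rest, 0.5 to 0.8 kg. Origin: centre of its underside; z up; its stud points to its -x. Foot 80 (x) x 60 (y) x 32 mm; above it a body 66 (x) x 46 (y) mm up to 60 mm, and two cheeks up to 82 mm high forming a V that runs along y. The front face that meets the pads is at x = -40 mm (foot). Best held across y (46 mm).
- rest_grip (a point): point on the rest's centre line 58 mm above its underside, where it can be gripped across its y (46 mm wide)
- stud_head (a point): centre of the stud's head: an upright steel barrel 10 mm in diameter, 28 mm high, 81 mm ahead (-x) of the rest's origin, 22 mm above its underside, on an 8 mm shank
- pipe: bystander: upright steel pipe stub, 60 mm diameter, 110 mm high; origin at the centre of its foot
- disc: bystander: grinding disc lying flat, 115 mm diameter, 6 mm thick; origin at the centre of its underside
- hammer: bystander: hammer lying on the table
Not all that is in view belongs to the job. Of the things like the rest, leave any that is pink; of the rest the larger one is meant.

How it is judged:
By the outcome, as a careful person would: the job done as asked, in the order asked, and still so for the second after the job is handed in, with the robot touching nothing.
It also fails if it takes over 72 s, if anything falls off the work surface, if the arm or the gripper's body presses on something with over 40 N, if the wrist force passes 120 N, or if a joint passes its speed limit or range.

## Working session

There is one attempt and no reset: what is moved stays moved. The work goes in short steps, Python scripts to look and compute and a tool call to move; the robot and the scene stay as the last step left them, time stands still between calls to the robot, and variables do not carry over. Pictures are saved under pics/ and viewed, at most 10 in all, crops included, and the job is handed in when it is done.

Besides the shell and the picture viewer there is one more tool, called after "Emit:" as name([rows], argument=value, ...), one row to a line, values as JSON. step_arm: Moves the arm, as the interface text tells. Its arguments: {"type":"object","properties":{"targets":{"type":"array"},"fingers":{"type":"number"},"newtons":{"type":"number"}},"required":["targets"]}

```bash
mkdir -p pics; ls
cat > h.py <<'E'
import numpy as np, cv2
from bench import r, vision
from scipy.spatial.transform import Rotation as R
def att(s):
    a=np.array(s["attitude"],float)
    if a.shape==(3,3): return a
    if a.size==4: return R.from_quat(a).as_matrix()
    return R.from_euler("xyz",a,degrees=True).as_matrix()
def ray(s,px):
    p=cv2.undistortPoints(np.array(px,float).reshape(-1,1,2),np.array(s["mtx"]),np.array(s["D"])).reshape(-1,2)
    d=np.c_[p[:,0],-p[:,1],-np.ones(len(p))]@att(s).T
    return np.array(s["eye"],float),d
def onz(s,px,z):
    e,d=ray(s,px); return e+d*((z-e[2])/d[:,2])[:,None]
def proj(s,P):
    c=(np.atleast_2d(P)-np.array(s["eye"]))@att(s)
    return cv2.projectPoints(c*[1,-1,-1],np.zeros(3),np.zeros(3),np.array(s["mtx"]),np.array(s["D"]))[0].reshape(-1,2)
E
python3 - <<'E'
from h import *
for n in("scene","top"):
    s=vision.snapshot(n); cv2.imwrite(f"pics/{n}0.png",s["img"]); print(n,s["eye"],s["attitude"],s["mtx"],s["D"])
print(r.sense())
E
```

```text
pics
scene [1213.4865509  -227.44739762 1198.28288541] [31.93506511  0.36342624 68.09345717] [[615.14627467   0.         321.28987431]
 [  0.         615.14627467 238.66650854]
 [  0.           0.           1.        ]] [-0.08522654  0.          0.          0.          0.        ]
top [ 382.76346553   11.67831803 1471.83605725] [  6.68296086  -0.58647108 -90.94445234] [[624.93028846   0.         313.03271183]
 [  0.         624.93028846 239.14584791]
 [  0.           0.           1.        ]] [-0.12699662  0.          0.          0.          0.        ]
{'time': 0.1, 'joint_pos': array([-8.17863891e+01,  7.51227167e+00,  8.53226304e+01, -1.49931050e-03,
        8.72623726e+01, -4.89468030e+00]), 'qd': array([ 0.04528809, -0.04225128, -0.17294972, -0.03379194,  0.02634482,
       -0.00076367]), 'joint_efforts': array([ 8.85793470e-04, -5.70956147e+01, -5.01940870e+01, -2.84482885e-04,
        8.10765952e-03, -1.39724793e-05]), 'tool_pos': array([ 135.99640184, -583.8505954 ,  217.53773978]), 'tcp_rot': array([-1.79902952e+02, -6.80788831e-03,  1.31083583e+01]), 'ft_force': array([0.02732826, 1.21601322, 0.02235288]), 'wrist_torque': array([ 0.01906075,  0.01357468, -0.00312188]), 'grip_force': 0.0, 'finger_gap': 85.33051193349581}
```

View pics/top0.png

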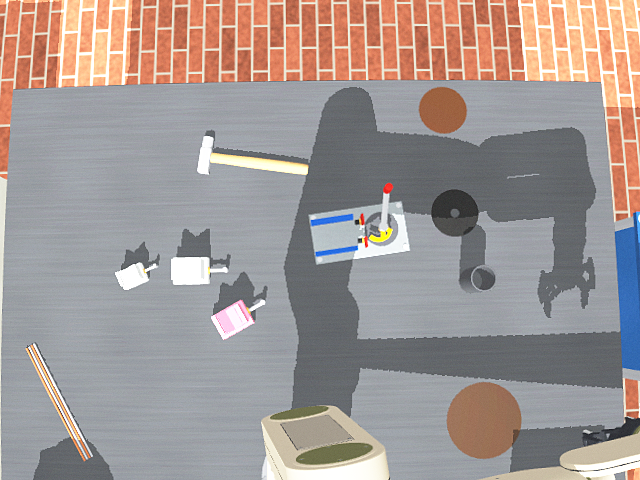

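View pics/scene0.png

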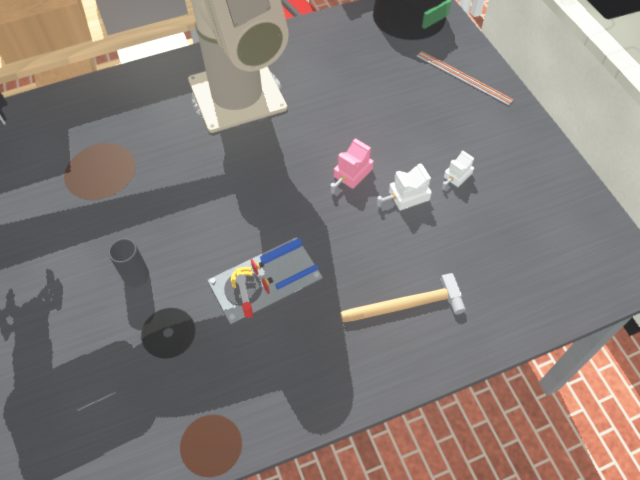

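The top view shows the target (larger white) rest at about (190,270) with its stud to the right. The small decoy is at (132,275) and the pink one at (233,318). The dock is at (360,232), the cam at (381,230) and the red knob at (388,187). The scene view agrees, so I'll take coarse poses next.

Run:
```python
from h import *
s=vision.snapshot("top"); im=s["img"]; hsv=cv2.cvtColor(im,cv2.COLOR_BGR2HSV)
def blobs(m,lo,n=4):
    c,_=cv2.findContours(m.astype(np.uint8),cv2.RETR_EXTERNAL,cv2.CHAIN_APPROX_NONE)
    return [x for x in sorted(c,key=cv2.contourArea,reverse=True)[:n] if cv2.contourArea(x)>lo]
roi=np.zeros(im.shape[:2],bool); roi[170:290,295:425]=1
bl=(abs(hsv[...,0].astype(int)-110)<15)&(hsv[...,1]>120)&roi
for c in blobs(bl,20):
    q=cv2.boxPoints(cv2.minAreaRect(c)); print("blue",onz(s,q,28)[:,:2].round().tolist())
red=((hsv[...,0]<6)|(hsv[...,0]>174))&(hsv[...,1]>150)&roi
for c in blobs(red,3): print("red",c.mean((0,1)),onz(s,c.mean((0,1)),90)[:,:2].round())
ye=(abs(hsv[...,0].astype(int)-28)<6)&(hsv[...,1]>120)&roi
print("yel",onz(s,np.argwhere(ye)[:,::-1].mean(0),44)[:,:2])
r2=np.zeros_like(roi); r2[240:300,162:235]=1
w=(hsv[...,2]>185)&(hsv[...,1]<60)&r2
for c in blobs(w,5):
    a=cv2.minAreaRect(c); print("white",a,onz(s,cv2.boxPoints(a),60)[:,:2].round().tolist(), onz(s,a[0],60))
cv2.imwrite("pics/z0.png",cv2.resize(im[235:345,100:280],None,fx=4,fy=4))
w=vision.snapshot("wrist"); print(w["eye"],w["attitude"],w["mtx"][0][0])
```

```text
blue [[598.0, -0.0], [611.0, -98.0], [597.0, -100.0], [584.0, -2.0]]
blue [[523.0, -10.0], [536.0, -108.0], [525.0, -109.0], [512.0, -11.0]]
red [387.5        187.84615385] [[ 658. -175.]]
red [365.76190476 241.23809524] [[ 538. -123.]]
red [362.         218.76190476] [[ 589. -116.]]
yel [[ 554.06733273 -160.31828194]]
white ((190.0, 270.5), (27.0, 38.0), 90.0) [[512.0, 319.0], [511.0, 231.0], [449.0, 231.0], [450.0, 318.0]] [[480.59043104 274.80627912  60.        ]]
white ((218.5, 269.5), (5.0, 17.0), 90.0) [[488.0, 229.0], [487.0, 190.0], [476.0, 190.0], [477.0, 229.0]] [[481.9791763  209.80704466  60.        ]]
[ 209.44274253 -567.07670255  373.03293472] [-17.02140679   0.11728668 -76.91446638] 364.41168679692294
```

View pics/z0.png

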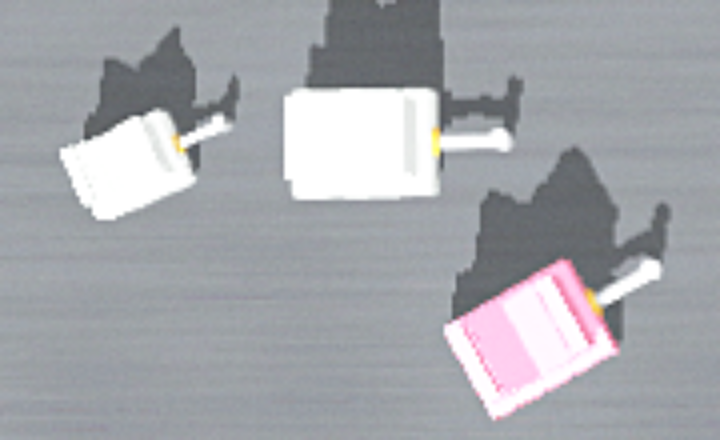

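Dock estimate: x axis at yaw about 97.5°, cam axis near (575,-167). The rest is near (481,275) with its stud towards -y. I'll move above it for a near look.

Emit:
step_arm([
  [[29, 24, 4, 0, 0, 0.11], [58, 48, 8, 0, 0, 0.22], [87, 72, 12, 0, 0, 0.33], [116, 96, 16, 0, 0, 0.44], [145, 120, 20, 0, 0, 0.55], [174, 144, 24, 0, 0, 0.66], [203, 168, 28, 0, 0, 0.77], [232, 192, 32, 0, 0, 0.88], [261, 216, 36, 0, 0, 0.99], [290, 240, 40, 0, 0, 1.1], [319, 264, 42, 0, 0, 1.22], [345, 285, 42, 0, 0, 1.342]],
], fingers=-1)

```text
time: 1.2
tool_pos: [482.8, -297.6, 261.1]
tcp_rot: [179.9, 0.0, 90.4]
ft_force: [-0.4, 0.0, 0.1]
finger_gap: 85.4
grip_force: 0.0
```

Emit:
step_arm([
  [[0, 40, 0, 0, 0, 0], [0, 80, 0, 0, 0, 0], [0, 120, 0, 0, 0, 0], [0, 160, 0, 0, 0, 0], [0, 200, 0, 0, 0, 0], [0, 240, 0, 0, 0, 0], [0, 280, 0, 0, 0, 0], [0, 320, 0, 0, 0, 0], [0, 360, 0, 0, 0, 0], [0, 400, 0, 0, 0, 0], [0, 440, 0, 0, 0, 0], [0, 480, 0, 0, 0, 0]],
])

```text
time: 2.2
tool_pos: [480.6, 182.6, 260.6]
tcp_rot: [180.0, -0.0, 90.0]
ft_force: [1.1, 0.3, 1.0]
finger_gap: 85.1
grip_force: 0.0
```

Emit:
step_arm([
  [[0, 40, 0, 0, 0, 0], [0, 75, 0, 0, 0, 0], [0, 90, 0, 0, 0, 0], [0, 90, 0, 0, 0, 0], [0, 90, 0, 0, 0, 0]],
])

```text
time: 2.62
tool_pos: [480.7, 271.2, 260.0]
tcp_rot: [-180.0, 0.0, 90.1]
ft_force: [-0.3, -0.6, -0.2]
finger_gap: 85.5
grip_force: 0.0
```

Run:
```python
from h import *
s=vision.snapshot("wrist"); cv2.imwrite("pics/w1.png",s["img"]); print(s["eye"],s["attitude"])
q=r.sense(); print(q["time"],q["tool_pos"],q["tcp_rot"],q["ft_force"],q["joint_pos"])
for P in [(480.6,275,0),(480.6,275,82),(481,194,36)]: print(proj(s,P))
```

```text
[481.1530936  346.197823   415.30653607] [-17.05437422   0.0315027    0.09622218]
2.6667 [480.9210451  270.28355192 260.13568577] [-1.79967840e+02  4.72677461e-02  9.00402704e+01] [0.50373444 0.30208107 0.25794874] [ 2.40319725e+01 -7.75113203e-01  8.95166156e+01 -3.01153340e-02
  9.13070985e+01  2.39910411e+01]
[[318.76254332 191.31569759]]
[[318.62454791 206.27452285]]
[[318.97055352 268.7631394 ]]
```

View pics/w1.png

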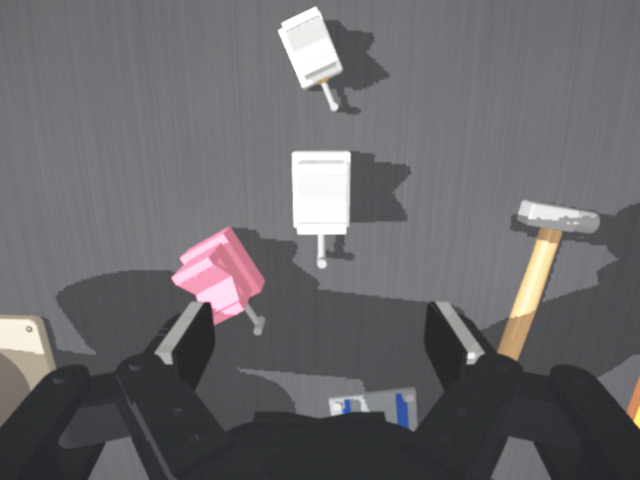

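The wrist view shows the target rest at columns 292–351, rows 152–234, with the stud head at (322,263), nearly straight with the world axes. I'll refine from its foot edges and head.

Run:
```python
from h import *
s=vision.snapshot("wrist"); g=s["img"]; hsv=cv2.cvtColor(g,cv2.COLOR_BGR2HSV)
m=((hsv[...,2]>110)&(hsv[...,1]<60)); z=np.zeros_like(m); z[140:275,275:365]=1; m=(m&z).astype(np.uint8)
b=cv2.morphologyEx(m,cv2.MORPH_OPEN,np.ones((15,15)))
c=max(cv2.findContours(b,0,1)[0],key=cv2.contourArea); a=cv2.minAreaRect(c); print(a); print(onz(s,cv2.boxPoints(a),32).round(1))
for y in range(155,236,8):
    x=np.flatnonzero(m[y]); p=onz(s,[[x[0],y],[x[-1]+1,y]],32); print(y,x[0],x[-1],p[:,:2].round(1).tolist(),p[:,:2].mean(0).round(1))
ys=np.argwhere(m[236:]); 
for y in range(238,270,4):
    x=np.flatnonzero(m[y,300:345])+300
    if len(x): print(y,x[0],x[-1],onz(s,[[(x[0]+x[-1]+1)/2,y]],26)[0].round(1))
```

```text
((319.4999694824219, 206.99996948242188), (88.99998474121094, 133.99996948242188), 0.0)
[[431.2 185.   32. ]
 [436.2 332.5  32. ]
 [527.2 332.6  32. ]
 [532.4 185.   32. ]]
155 275 350 [[435.8, 317.4], [514.3, 317.4]] [475.  317.4]
163 275 350 [[435.5, 309.3], [514.4, 309.3]] [475.  309.3]
171 275 350 [[435.2, 301.0], [514.6, 301.0]] [474.9 301. ]
179 275 350 [[435.0, 292.6], [514.8, 292.6]] [474.9 292.6]
187 275 350 [[434.7, 284.2], [515.0, 284.2]] [474.9 284.2]
195 275 349 [[434.4, 275.6], [514.2, 275.6]] [474.3 275.6]
203 275 349 [[434.1, 267.0], [514.4, 267.0]] [474.3 267. ]
211 275 349 [[433.8, 258.2], [514.6, 258.2]] [474.2 258.2]
219 275 349 [[433.5, 249.3], [514.8, 249.3]] [474.2 249.3]
227 275 364 [[433.2, 240.3], [531.4, 240.4]] [482.3 240.3]
235 275 364 [[432.9, 231.2], [531.8, 231.3]] [482.3 231.2]
238 300 334 [479.5 226.   26. ]
242 300 333 [479.  221.3  26. ]
246 300 344 [485.2 216.5  26. ]
250 300 325 [474.5 211.8  26. ]
254 300 325 [474.4 207.   26. ]
258 300 330 [477.2 202.2  26. ]
262 300 344 [485.2 197.3  26. ]
266 301 344 [485.8 192.4  26. ]
```

Run:
```python
from h import *
s=vision.snapshot("wrist"); g=cv2.cvtColor(s["img"],cv2.COLOR_BGR2GRAY)
print(g[190,284:300],g[140:160,320],g[226:242,300],g[250,312:332])
m=g>165
for y in range(155,236,8):
    x=np.flatnonzero(m[y,275:365])+275; p=onz(s,[[x[0],y],[x[-1]+1,y]],32); print(y,x[0],x[-1],p[:,:2].round(1).tolist(),p[:,0].mean().round(1))
for c in (300,320,340):
    y=np.flatnonzero(m[140:245,c])+140; print(c,y[0],y[-1],onz(s,[[c,y[0]],[c,y[-1]+1]],32)[:,:2].round(1).tolist())
print("head",onz(s,[322,263],36),"shank",onz(s,[[321.5,245],[322,252]],26))
```

```text
[127 123 123 125 124 121 127 169 246 255 255 255 255 254 251 250] [123 124 122 123 123 118 119 123 134 169 220 251 255 255 255 255 255 254
 243 219] [255 255 255 255 255 255 249 177 126 124 124 125 122 125 124 125] [123 123 121 123 133 183 232 246 246 238 221 189 144 108  89  85  86  97
 104 111]
155 291 349 [[452.6, 316.9], [513.5, 316.9]] 483.1
163 291 349 [[452.4, 308.8], [513.7, 308.7]] 483.1
171 291 349 [[452.3, 300.5], [513.9, 300.4]] 483.1
179 292 348 [[453.1, 292.1], [513.0, 292.1]] 483.1
187 291 348 [[451.9, 283.7], [513.2, 283.6]] 482.6
195 292 348 [[452.8, 275.1], [513.4, 275.1]] 483.1
203 292 348 [[452.6, 266.5], [513.6, 266.4]] 483.1
211 292 348 [[452.4, 257.7], [513.8, 257.7]] 483.1
219 292 348 [[452.2, 248.8], [514.0, 248.8]] 483.1
227 296 345 [[456.4, 239.8], [510.9, 239.8]] 483.6
235 317 323 [[479.2, 230.7], [486.9, 230.7]] 483.1
300 150 233 [[462.0, 322.0], [460.6, 231.9]]
320 149 244 [[482.6, 322.9], [482.5, 219.2]]
340 149 232 [[503.1, 322.9], [504.5, 233.0]]
head [[484.75746232 199.37525768  36.        ]] shank [[484.24270496 217.18485633  26.        ]
 [484.81744152 208.85005431  26.        ]]
```

Emit:
step_arm([
  [[2, 10, -35, 0, 0, 0], [2, 10, -70, 0, 0, 0], [2, 10, -105, 0, 0, 0], [2, 10, -140, 0, 0, 0], [2, 10, -170, 0, 0, 0], [2, 10, -190, 0, 0, 0], [2, 10, -199, 0, 0, 0], [2, 10, -199, 0, 0, 0]],
])

```text
time: 3.43
tool_pos: [481.6, 278.7, 59.0]
tcp_rot: [-179.8, 0.1, 89.9]
ft_force: [-0.1, 0.1, -0.8]
finger_gap: 85.7
grip_force: 0.0
```

Emit:
step_arm([
  [[0, 0, 0, 0, 0, 0], [0, 0, 0, 0, 0, 0], [0, 0, 0, 0, 0, 0], [0, 0, 0, 0, 0, 0], [0, 0, 0, 0, 0, 0], [0, 0, 0, 0, 0, 0], [0, 0, 0, 0, 0, 0], [0, 0, 0, 0, 0, 0], [0, 0, 0, 0, 0, 0], [0, 0, 0, 0, 0, 0]],
], fingers=1, newtons=50)

```text
time: 4.27
tool_pos: [483.0, 280.6, 61.4]
tcp_rot: [-180.0, 0.0, 90.0]
ft_force: [0.4, 0.4, -0.5]
finger_gap: -0.1
grip_force: 0.0
```

Run:
```python
from h import *
s=vision.snapshot("wrist"); t=vision.snapshot("scene")
cv2.imwrite("pics/w2.png",np.hstack([cv2.resize(s["img"],(480,360)),cv2.resize(t["img"][130:250,310:417],(320,360))]))
q=r.sense(); print(q["finger_gap"],q["grip_force"],q["tool_pos"])
```

```text
0.15639532845916013 0.0 [483.05729363 280.63812086  61.43469476]
```

View pics/w2.png

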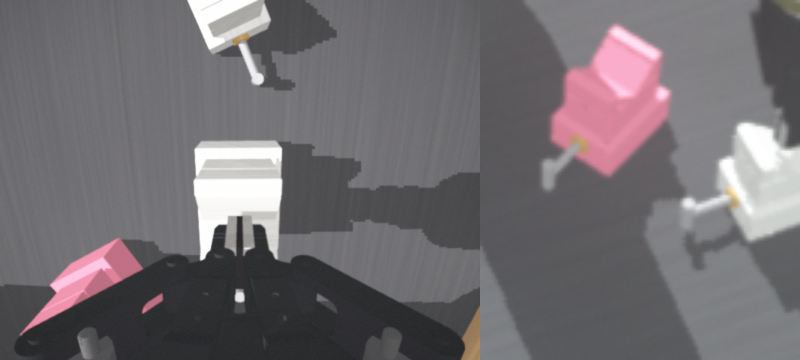

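Run:
```python
from h import *
s=vision.snapshot("wrist"); print(s["eye"],s["attitude"])
for n,P in dict(tip=(483,280.6,39),backbot=(483,320.5,0),backtop=(483,320.5,32),cheekback=(483,313,82),bodyback=(483,313,60),cheekfront=(483,247,82),foot_r=(513,280,32)).items(): print(n,proj(s,P).round()[0], (proj(s,P)*.75).round()[0])
t=vision.snapshot("scene"); a=t["img"][160:215,355:440]; b=s["img"][150:420,200:440]
print(proj(t,[(483,280,60),(483,280.6,39),(483,199,30)]))
cv2.imwrite("pics/w3.png",np.hstack([cv2.resize(b,(400,450)),cv2.resize(a,(400,450*1),interpolation=cv2.INTER_CUBIC)]))
```

```text
[483.57610713 355.54227721 216.76176658] [-1.70170298e+01 -6.36695683e-03 -2.17477691e-02]
tip [318. 275.] [239. 207.]
backbot [318. 188.] [239. 141.]
backtop [318. 198.] [239. 149.]
cheekback [318. 241.] [238. 181.]
bodyback [318. 226.] [238. 170.]
cheekfront [318. 383.] [238. 287.]
foot_r [373. 271.] [280. 203.]
[[409.85774788 180.73354228]
 [409.06398801 186.09216277]
 [377.24324323 198.95281111]]
```

View pics/w3.png

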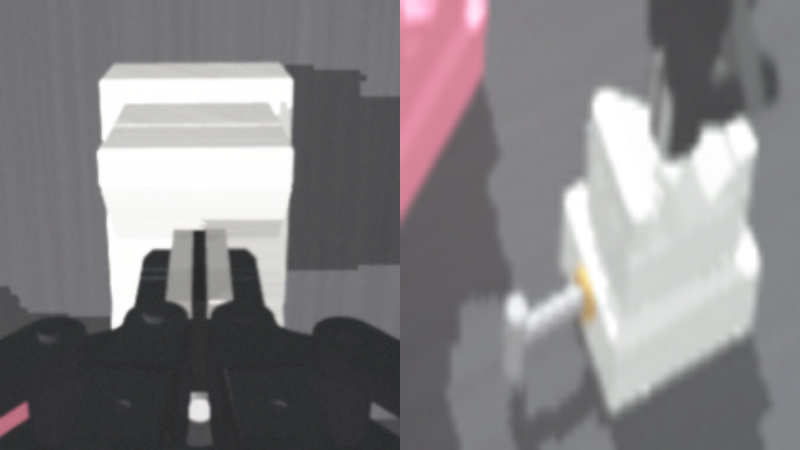

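Run:
```python
from h import *
s=vision.snapshot("wrist"); t=vision.snapshot("scene")
a=ray(s,[320,288]);b=ray(t,[413.4,179.5])
A,d=a[0],a[1][0];B,e=b[0],b[1][0]
k=np.linalg.lstsq(np.c_[d,-e],B-A,rcond=None)[0]; print(A+k[0]*d,B+k[1]*e)
for z in range(36,86,6): print(z,proj(s,(483,280.6,z)).round(1),proj(t,(483,280.6,z)).round(1))
```

```text
[483.97475621 285.59873738  65.55440254] [486.00878989 287.02898593  64.89806309]
36 [[318.  273.2]] [[408.9 186.9]]
42 [[318.  277.6]] [[409.2 185.3]]
48 [[318.  282.3]] [[409.5 183.8]]
54 [[317.9 287.4]] [[409.8 182.2]]
60 [[317.9 292.7]] [[410.1 180.7]]
66 [[317.9 298.4]] [[410.4 179.1]]
72 [[317.8 304.5]] [[410.7 177.5]]
78 [[317.8 311.1]] [[411.  175.9]]
84 [[317.7 318.1]] [[411.3 174.3]]
```

The wrist view and triangulation put the closed tips at z≈65, higher than the stated offset implies. They closed in the V notch above the body, and nothing was disturbed. I'll open, go lower in force-checked steps, and close again.

Emit:
step_arm([
  [[0, 0, 0, 0, 0, 0], [0, 0, 0, 0, 0, 0], [0, 0, 0, 0, 0, 0], [0, 0, 0, 0, 0, 0], [0, 0, 0, 0, 0, 0], [0, 0, 0, 0, 0, 0], [0, 0, 0, 0, 0, 0], [0, 0, 0, 0, 0, 0], [0, 0, 0, 0, 0, 0]],
], fingers=-1)

```text
time: 5.32
tool_pos: [483.1, 280.6, 61.5]
tcp_rot: [180.0, 0.0, 90.0]
ft_force: [-0.4, -0.7, 0.1]
finger_gap: 85.2
grip_force: 0.0
```

Emit:
step_arm([
  [[0, 0, -6, 0, 0, 0], [0, 0, -12, 0, 0, 0], [0, 0, -18, 0, 0, 0], [0, 0, -22, 0, 0, 0], [0, 0, -22, 0, 0, 0]],
])

```text
time: 5.73
tool_pos: [481.9, 280.1, 37.7]
tcp_rot: [-179.9, 0.1, 90.0]
ft_force: [0.0, -0.6, 0.3]
finger_gap: 85.8
grip_force: 0.0
```

Run:
```python
from h import *
s=vision.snapshot("wrist"); cv2.imwrite("pics/w4.png",s["img"]); q=r.sense(); print(q["tool_pos"],q["finger_gap"],q["ft_force"],s["eye"])
t=vision.snapshot("scene"); cv2.imwrite("pics/w4.png",np.hstack([cv2.resize(s["img"],(480,360)),cv2.resize(t["img"][120:220,340:430],(320,360))]))
```

```text
[482.34854013 280.24521389  38.36355246] 85.35244907550933 [0.5706421  0.05510308 0.32218442] [482.84664776 355.175328   192.93597809]
```

View pics/w4.png

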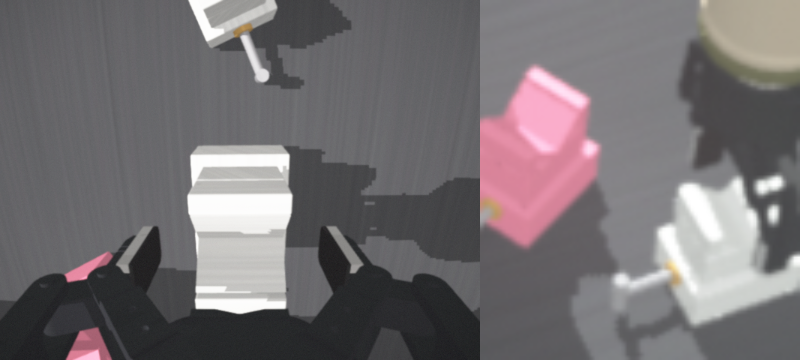

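The open fingers straddle the rest cleanly, with tips near full-image (211,304) and (427,304), well above the foot. I'll go another 10 mm down and close.

Emit:
step_arm([
  [[0, 0, -5, 0, 0, 0], [0, 0, -10, 0, 0, 0], [0, 0, -10, 0, 0, 0], [0, 0, -10, 0, 0, 0]],
])

```text
time: 6.17
tool_pos: [482.7, 280.4, 28.9]
tcp_rot: [-179.9, 0.0, 90.0]
ft_force: [-0.6, -0.1, 0.4]
finger_gap: 85.2
grip_force: 0.0
```

Emit:
step_arm([
  [[0, 0, 0, 0, 0, 0], [0, 0, 0, 0, 0, 0], [0, 0, 0, 0, 0, 0], [0, 0, 0, 0, 0, 0], [0, 0, 0, 0, 0, 0], [0, 0, 0, 0, 0, 0], [0, 0, 0, 0, 0, 0]],
], fingers=1, newtons=50)

```text
time: 6.75
tool_pos: [483.2, 280.8, 29.9]
tcp_rot: [180.0, -0.0, 90.0]
ft_force: [-2.5, -0.2, 5.2]
finger_gap: 45.0
grip_force: 53.0
```

Emit:
step_arm([
  [[0, 0, 10, 0, 0, 0], [0, 0, 30, 0, 0, 0], [0, 0, 55, 0, 0, 0], [0, 0, 85, 0, 0, 0], [0, 0, 115, 0, 0, 0], [0, 0, 145, 0, 0, 0], [0, 0, 175, 0, 0, 0], [0, 0, 195, 0, 0, 0], [0, 0, 200, 0, 0, 0]],
])

```text
time: 7.5
tool_pos: [484.7, 281.3, 234.1]
tcp_rot: [179.7, -0.1, 90.0]
ft_force: [0.8, 0.8, -4.8]
finger_gap: 44.9
grip_force: 53.2
```

Emit:
step_arm([
  [[4, -15, 0, 0, 0, 0.01], [10, -45, 0, 0, 0, 0.02], [17, -82, 0, 0, 0, 0.03], [25, -120, 0, 0, 0, 0.04], [33, -158, 0, 0, 0, 0.05], [41, -196, 0, 0, 0, 0.06], [49, -234, 0, 0, 0, 0.07], [57, -272, 0, 0, 0, 0.08], [65, -310, 0, 0, 0, 0.09], [73, -348, 0, 0, 0, 0.1], [81, -386, 0, 0, 0, 0.115], [89, -424, 0, 0, 0, 0.131]],
])

```text
time: 8.5
tool_pos: [571.0, -145.1, 227.1]
tcp_rot: [-179.8, -0.1, 97.5]
ft_force: [0.2, 0.2, -6.0]
finger_gap: 44.8
grip_force: 52.9
```

Emit:
step_arm([
  [[5, -38, 0, 0, 0, 0], [10, -76, 0, 0, 0, 0], [14, -100, 0, 0, 0, 0], [15, -107, 0, 0, 0, 0], [15, -107, 0, 0, 0, 0], [15, -107, 0, 0, 0, 0], [15, -107, 0, 0, 0, 0]],
])

```text
time: 9.08
tool_pos: [586.7, -248.9, 228.3]
tcp_rot: [-179.9, -0.1, 97.6]
ft_force: [0.1, 0.2, -5.6]
finger_gap: 44.7
grip_force: 53.1
```

Run:
```python
from h import *
s=vision.snapshot("wrist"); cv2.imwrite("pics/w5.png",s["img"]); q=r.sense(); print(q["tool_pos"],q["tcp_rot"],q["finger_gap"],q["ft_force"],s["eye"],s["attitude"])
g=s["img"]; hsv=cv2.cvtColor(g,cv2.COLOR_BGR2HSV)
bl=((abs(hsv[...,0].astype(int)-110)<15)&(hsv[...,1]>120)).astype(np.uint8)
for c in sorted(cv2.findContours(bl,0,1)[0],key=cv2.contourArea)[-4:]:
    if cv2.contourArea(c)<100: continue
    b=cv2.boxPoints(cv2.minAreaRect(c)); print(b.round().tolist()); print(onz(s,b,31)[:,:2].round(1).tolist())
```

```text
[ 586.90008761 -248.75906992  228.75644979] [-1.79945768e+02 -6.60712268e-02  9.75871058e+01] 45.133150818486456 [ 0.67236273  0.24334373 -5.61275353] [ 577.62194744 -174.86987346  383.76684959] [-16.91812163   0.06592808   7.53184211]
[[270.0, 0.0], [284.0, 0.0], [284.0, 49.0], [270.0, 49.0]]
[[520.8, -73.2], [532.9, -71.7], [537.3, -111.3], [525.0, -112.9]]
[[352.0, 49.0], [354.0, -0.0], [368.0, 0.0], [367.0, 49.0]]
[[597.2, -103.3], [592.5, -63.5], [605.3, -62.0], [610.3, -101.9]]
```

View pics/w5.png

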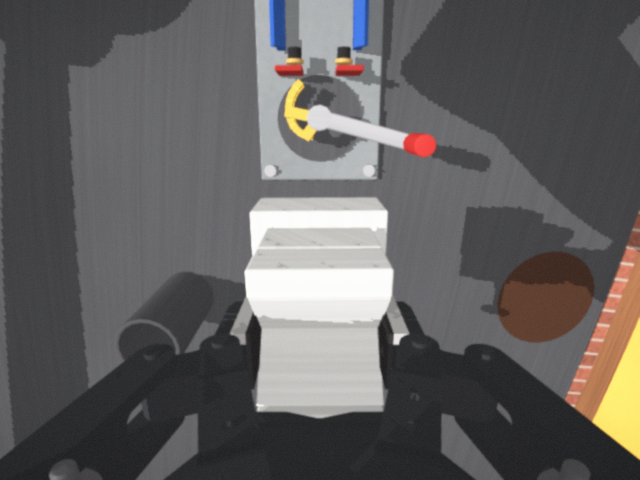

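The wrist view shows the rest held square. The guide ends are at (277,49) and (360,49), the pads at (294,55) and (343,55), the cam hub at (318,117), the knob at (421,145) and the plate's near edge at row 179. I'll fit the plate edges to get the dock pose.

Run:
```python
from h import *
s=vision.snapshot("wrist"); g=cv2.GaussianBlur(cv2.cvtColor(s["img"],cv2.COLOR_BGR2GRAY),(1,5),0).astype(float)
L=[];Rr=[]
for y in range(4,172,4):
    d=np.diff(g[y]); l=248+np.argmax(d[248:268]); q=370+np.argmin(d[370:392]); L.append((l+1,y));Rr.append((q+1,y))
L=onz(s,L,8)[:,:2];Rr=onz(s,Rr,8)[:,:2]
def fit(P):
    for _ in range(4):
        k=np.polyfit(P[:,1],P[:,0],1); e=abs(P[:,0]-np.polyval(k,P[:,1])); P=P[e<max(1,2*np.median(e))]
    return k,len(P)
kl,nl=fit(L);kr,nr=fit(Rr); print(kl,nl,kr,nr,[90-np.degrees(np.arctan(k[0])) for k in(kl,kr)])
for y in(-170,-100): print(y,(np.polyval(kl,y)+np.polyval(kr,y))/2, np.polyval(kr,y)-np.polyval(kl,y))
d=np.diff(g[165:195,320]); b=165+np.argmin(d)+1; print("near edge",b,onz(s,[320,b],8)); 
print("hub z60",onz(s,[318,117],60),"knob",onz(s,[421.5,145],90))
# held rest foot back edge
print("rest back-edge", onz(s,[[250,210],[387,210]],200+32-0)[:,:2])
d=np.diff(g[203,235:400]);print(235+np.argmax(d)+1,235+np.argmin(d)+1)
d=np.diff(g[225,235:400]);print(235+np.argmax(d)+1,235+np.argmin(d)+1)
```

```text
[-1.37666027e-01  4.93261082e+02] 42 [-1.31702980e-01  6.14292281e+02] 36 [np.float64(97.83841243576498), np.float64(97.50284311520761)]
-170 576.6730473082791 120.01748102391423
-100 567.2451320738141 120.43489433468318
near edge 179 [[ 585.07327825 -225.12347319    8.        ]]
hub z60 [[ 575.39284575 -166.06093113   60.        ]] knob [[ 659.35563692 -176.69543564   90.        ]]
rest back-edge [[ 552.74945715 -212.08867386]
 [ 610.83546777 -204.37055661]]
256 381
250 387
```

Emit:
step_arm([
  [[-3, 20, 0, 0, 0, 0.003], [-8, 55, 0, 0, 0, 0.003], [-13, 92, 0, 0, 0, 0.003], [-18, 130, 0, 0, 0, 0.003], [-23, 168, 0, 0, 0, 0.003], [-27, 200, 0, 0, 0, 0.003], [-29, 216, 0, 0, 0, 0.003], [-29, 216, -30, 0, 0, 0.003], [-29, 216, -65, 0, 0, 0.003], [-29, 216, -100, 0, 0, 0.003], [-29, 216, -130, 0, 0, 0.003], [-29, 216, -145, 0, 0, 0.003]],
])

```text
time: 10.18
tool_pos: [554.9, -32.6, 80.0]
tcp_rot: [-179.7, -0.1, 97.8]
ft_force: [-0.2, 0.8, -6.2]
finger_gap: 44.8
grip_force: 53.2
```

Emit:
step_arm([
  [[0, 0, 0, 0, 0, 0], [0, 0, 0, 0, 0, 0], [0, 0, 0, 0, 0, 0], [0, 0, 0, 0, 0, 0]],
])

```text
time: 10.52
tool_pos: [560.0, -34.3, 87.2]
tcp_rot: [179.8, 0.1, 97.7]
ft_force: [-0.1, -0.7, -5.2]
finger_gap: 45.6
grip_force: 53.3
```

Run:
```python
from h import *
q=r.sense(); print(q["time"],q["tool_pos"],q["tcp_rot"],q["ft_force"],q["joint_pos"])
p=q["tool_pos"][:2]-[576,-166]; u=np.array([np.cos(np.radians(97.67)),np.sin(np.radians(97.67))]); print("dock xy",p@u,p@[-u[1],u[0]])
s=vision.snapshot("scene"); t=vision.snapshot("wrist"); cv2.imwrite("pics/w6.png",np.hstack([cv2.resize(t["img"],(400,300)),cv2.resize(s["img"][190:340,190:340],(400,300*1))]));
```

```text
10.5167 [560.01855444 -34.33863568  87.24279796] [1.79754711e+02 7.06034182e-02 9.77054885e+01] [-0.07410913 -0.72907602 -5.16430802] [-8.74575670e+00  7.05688572e+00  9.98151837e+01  1.83451889e-03
  7.28726885e+01 -1.64519327e+01]
dock xy 132.61641912899057 -1.7340223600299443
```

View pics/w6.png

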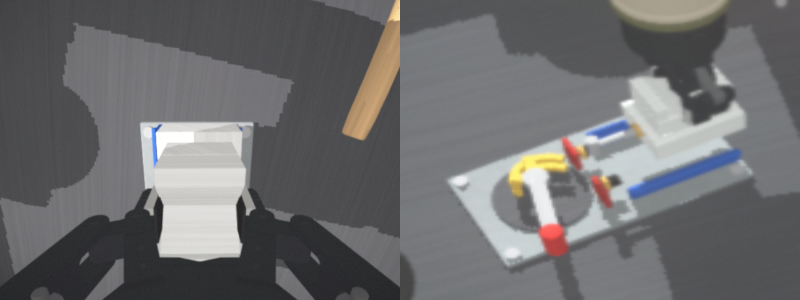

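The rest hovers over the guides with its stud towards the cam mouth, offset by at most 2 mm. I'll lower it gently.

Emit:
step_arm([
  [[-1, 0, -8, 0, 0, 0], [-1, 0, -16, 0, 0, 0], [-1, 0, -23, 0, 0, 0], [-1, 0, -29, 0, 0, 0], [-1, 0, -34, 0, 0, 0], [-1, 0, -38, 0, 0, 0], [-1, 0, -41, 0, 0, 0], [-1, 0, -43, 0, 0, 0], [-1, 0, -44, 0, 0, 0], [-1, 0, -44, 0, 0, 0]],
])

```text
time: 11.45
tool_pos: [557.1, -34.4, 40.3]
tcp_rot: [-180.0, -0.0, 97.7]
ft_force: [-0.1, -0.2, -5.3]
finger_gap: 45.0
grip_force: 53.5
```

Emit:
step_arm([
  [[0, 0, -1, 0, 0, 0], [0, 0, -2, 0, 0, 0], [0, 0, -2, 0, 0, 0]],
])

```text
time: 11.7
tool_pos: [557.2, -34.4, 38.5]
tcp_rot: [180.0, 0.0, 97.7]
ft_force: [0.3, -0.3, -6.0]
finger_gap: 44.9
grip_force: 53.5
```

Emit:
step_arm([
  [[0, 0, -1, 0, 0, 0], [0, 0, -1, 0, 0, 0], [0, 0, -1, 0, 0, 0]],
])

```text
time: 11.95
tool_pos: [557.4, -34.4, 38.0]
tcp_rot: [180.0, 0.0, 97.7]
ft_force: [-2.3, 0.1, -0.2]
finger_gap: 45.4
grip_force: 54.1
```

Emit:
step_arm([
  [[2, -12, 0, 0, 0, 0], [3, -20, 0, 0, 0, 0], [3, -24, 0, 0, 0, 0], [3, -24, 0, 0, 0, 0]],
])

```text
time: 12.28
tool_pos: [560.8, -59.7, 38.0]
tcp_rot: [179.9, 0.1, 97.6]
ft_force: [0.6, -2.8, -1.1]
finger_gap: 45.0
grip_force: 54.0
```

Emit:
step_arm([
  [[0.3, -2, 0, 0, 0, 0], [0.4, -3, 0, 0, 0, 0], [0.4, -3, 0, 0, 0, 0]],
])

```text
time: 12.53
tool_pos: [560.9, -61.0, 38.0]
tcp_rot: [179.9, -0.0, 97.7]
ft_force: [-1.4, 3.3, 2.5]
finger_gap: 45.1
grip_force: 54.4
```

Emit:
step_arm([
  [[0.1, -1, 0, 0, 0, 0], [0.1, -1, 0, 0, 0, 0]],
])

```text
time: 12.7
tool_pos: [561.0, -61.8, 37.9]
tcp_rot: [180.0, -0.0, 97.7]
ft_force: [-1.1, 4.1, 3.9]
finger_gap: 44.9
grip_force: 54.6
```

Emit:
step_arm([
  [[0.1, -1, 0, 0, 0, 0], [0.1, -1, 0, 0, 0, 0]],
])

```text
time: 12.87
tool_pos: [561.1, -62.8, 38.0]
tcp_rot: [180.0, -0.0, 97.7]
ft_force: [-0.9, 4.8, 3.8]
finger_gap: 45.0
grip_force: 54.7
```

Emit:
step_arm([
  [[0.1, -1, 0, 0, 0, 0], [0.1, -1, 0, 0, 0, 0]],
])

```text
time: 13.03
tool_pos: [561.2, -63.8, 38.0]
tcp_rot: [180.0, -0.0, 97.7]
ft_force: [-1.8, 4.5, 4.0]
finger_gap: 44.8
grip_force: 54.7
```

Emit:
step_arm([
  [[0.1, -1, 0, 0, 0, 0], [0.1, -1, 0, 0, 0, 0]],
])

```text
time: 13.2
tool_pos: [561.3, -64.8, 37.9]
tcp_rot: [180.0, -0.0, 97.7]
ft_force: [-1.0, 5.0, 3.6]
finger_gap: 44.9
grip_force: 54.7
```

Emit:
step_arm([
  [[0.1, -1, 0, 0, 0, 0], [0.1, -1, 0, 0, 0, 0]],
])

```text
time: 13.37
tool_pos: [561.4, -65.8, 38.0]
tcp_rot: [180.0, -0.0, 97.7]
ft_force: [-1.6, 5.2, 3.1]
finger_gap: 45.0
grip_force: 54.7
```

Steady sliding friction so far, no pads yet (dock x ≈ 101).

Emit:
step_arm([
  [[0.1, -1, 0, 0, 0, 0], [0.1, -1, 0, 0, 0, 0]],
])

```text
time: 13.53
tool_pos: [561.5, -66.7, 38.0]
tcp_rot: [180.0, -0.0, 97.7]
ft_force: [-1.0, 6.6, 3.6]
finger_gap: 44.7
grip_force: 54.5
```

Emit:
step_arm([
  [[0.1, -0.7, 0, 0, 0, 0], [0.1, -0.7, 0, 0, 0, 0]],
])

```text
time: 13.7
tool_pos: [561.5, -66.9, 38.0]
tcp_rot: [180.0, -0.1, 97.7]
ft_force: [-0.7, 7.7, 4.6]
finger_gap: 45.1
grip_force: 54.6
```

Emit:
step_arm([
  [[0.1, -0.7, 0, 0, 0, 0], [0.1, -0.7, 0, 0, 0, 0]],
])

```text
time: 13.87
tool_pos: [561.5, -67.0, 38.0]
tcp_rot: [180.0, -0.1, 97.7]
ft_force: [-1.6, 10.4, 7.0]
finger_gap: 45.1
grip_force: 54.7
```

Contact: the rest stalls at y=-67 while the force rises. I'll release and lift.

Emit:
step_arm([
  [[0, 0.5, 0, 0, 0, 0], [0, 0.5, 0, 0, 0, 0], [0, 0.5, 0, 0, 0, 0], [0, 0.5, 0, 0, 0, 0], [0, 0.5, 0, 0, 0, 0], [0, 0.5, 0, 0, 0, 0], [0, 0.5, 5, 0, 0, 0], [0, 0.5, 20, 0, 0, 0], [0, 0.5, 50, 0, 0, 0], [0, 0.5, 85, 0, 0, 0], [0, 0.5, 110, 0, 0, 0], [0, 0.5, 120, 0, 0, 0]],
], fingers=-1)

```text
time: 14.87
tool_pos: [563.8, -68.9, 163.0]
tcp_rot: [179.6, 0.1, 97.7]
ft_force: [0.6, -0.9, 1.5]
finger_gap: 85.3
grip_force: 0.0
```

Emit:
step_arm([
  [[8, -9, 2, 0, 0, 0.11], [16, -18, 4, 0, 0, 0.22], [24, -27, 6, 0, 0, 0.33], [32, -36, 8, 0, 0, 0.44], [40, -45, 10, 0, 0, 0.55], [50, -54, 12, 0, 0, 0.66], [60, -64, 14, 0, 0, 0.77], [70, -74, 16, 0, 0, 0.88], [80, -84, 18, 0, 0, 0.99], [88, -94, 20, 0, 0, 1.1], [95, -103, 20, 0, 0, 1.21], [98.5, -108, 20, 0, 0, 1.315]],
])

```text
time: 15.87
tool_pos: [660.1, -177.3, 176.8]
tcp_rot: [-180.0, -0.0, 173.3]
ft_force: [-0.6, -0.1, 0.5]
finger_gap: 85.3
grip_force: 0.0
```

Emit:
step_arm([
  [[0, 0, 0, 0, 0, 0], [0, 0, 0, 0, 0, 0], [0, 0, 0, 0, 0, 0], [0, 0, 0, 0, 0, 0]],
])

```text
time: 16.2
tool_pos: [659.5, -175.7, 177.3]
tcp_rot: [180.0, -0.0, 172.9]
ft_force: [-0.2, -1.1, 1.0]
finger_gap: 85.6
grip_force: 0.0
```

Run:
```python
from h import *
q=r.sense(); print(q["time"],q["tool_pos"],q["tcp_rot"],q["ft_force"],q["finger_gap"],q["joint_pos"].round(1))
s=vision.snapshot("wrist"); t=vision.snapshot("scene")
cv2.imwrite("pics/w7.png",np.hstack([cv2.resize(s["img"],(480,360)),cv2.resize(t["img"][200:340,190:330],(320,360))]))
hsv=cv2.cvtColor(s["img"],cv2.COLOR_BGR2HSV); m=(((hsv[...,0]<6)|(hsv[...,0]>174))&(hsv[...,1]>150)).astype(np.uint8)
for c in sorted(cv2.findContours(m,0,1)[0],key=cv2.contourArea)[-3:]: print(cv2.minAreaRect(c),onz(s,cv2.minAreaRect(c)[0],85)[0].round(1))
```

```text
16.2 [ 659.48808641 -175.72787147  177.3144671 ] [ 1.79988313e+02 -2.51043415e-02  1.72899456e+02] [-0.21735672 -1.06867837  0.9870847 ] 85.56145088139128 [ -19.2   21.3   73.4    0.    85.3 -102.1]
((376.9615173339844, 134.8076934814453), (29.809654235839844, 10.198039054870605), 78.69007110595703) [ 595.3 -129.    85. ]
((361.3823547363281, 64.0294189453125), (34.68259048461914, 10.914102554321289), 75.96376037597656) [ 550.8 -135.1   85. ]
((317.5, 234.5), (35.0, 23.0), 90.0) [ 658.3 -176.4   85. ]
```

View pics/w7.png

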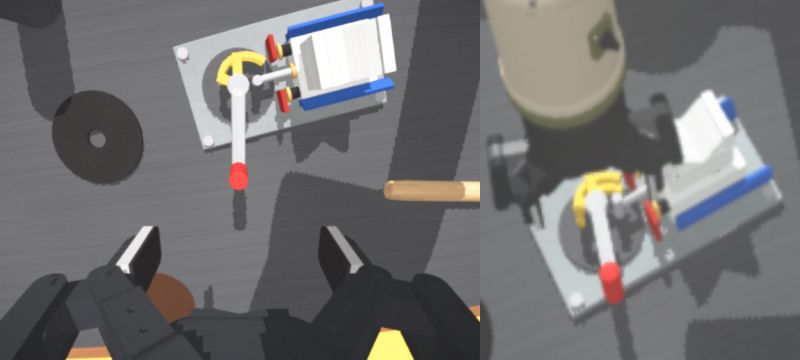

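The rest sits seated against the pads, its stud head inside the open cam mouth, and the knob is centred between the open fingers. I'll descend and take hold of the knob.

Emit:
step_arm([
  [[-0.5, 0, -35, 0, 0, 0], [-0.5, 0, -70, 0, 0, 0], [-0.5, 0, -100, 0, 0, 0], [-0.5, 0, -113, 0, 0, 0], [-0.5, 0, -117, 0, 0, 0], [-0.5, 0, -117, 0, 0, 0], [-0.5, 0, -117, 0, 0, 0]],
])

```text
time: 16.88
tool_pos: [660.7, -176.6, 62.8]
tcp_rot: [-180.0, 0.2, 173.0]
ft_force: [-0.1, -0.4, 0.5]
finger_gap: 85.2
grip_force: 0.0
```

Emit:
step_arm([
  [[0, 0, 0, 0, 0, 0], [0, 0, 0, 0, 0, 0], [0, 0, 0, 0, 0, 0], [0, 0, 0, 0, 0, 0], [0, 0, 0, 0, 0, 0], [0, 0, 0, 0, 0, 0], [0, 0, 0, 0, 0, 0], [0, 0, 0, 0, 0, 0], [0, 0, 0, 0, 0, 0], [0, 0, 0, 0, 0, 0]],
], fingers=1, newtons=40)

```text
time: 17.72
tool_pos: [659.5, -176.4, 61.0]
tcp_rot: [-180.0, 0.0, 173.0]
ft_force: [-2.8, 0.0, 4.3]
finger_gap: 16.3
grip_force: 39.1
```

Run:
```python
import numpy as np
a0=np.arctan2(-10.4,83.5); p=lambda t:84.3*np.array([np.cos(a0-t),np.sin(a0-t)])
for t in np.arange(0,2.41,.1): print(round(t,1),(p(t)-p(0)).round(1), "tangent",np.array([np.sin(a0-t),-np.cos(a0-t)]).round(2))
```

```text
0.0 [0. 0.] tangent [-0.12 -0.99]
0.1 [-1.5 -8.3] tangent [-0.22 -0.98]
0.2 [ -3.7 -16.4] tangent [-0.32 -0.95]
0.3 [ -6.8 -24.3] tangent [-0.41 -0.91]
0.4 [-10.7 -31.8] tangent [-0.5  -0.87]
0.5 [-15.2 -38.8] tangent [-0.58 -0.81]
0.6 [-20.5 -45.4] tangent [-0.66 -0.75]
0.7 [-26.4 -51.4] tangent [-0.73 -0.68]
0.8 [-32.8 -56.8] tangent [-0.8 -0.6]
0.9 [-39.8 -61.6] tangent [-0.85 -0.52]
1.0 [-47.2 -65.6] tangent [-0.9  -0.43]
1.1 [-55.  -68.9] tangent [-0.94 -0.34]
1.2 [-63.1 -71.3] tangent [-0.97 -0.24]
1.3 [-71.3 -73. ] tangent [-0.99 -0.15]
1.4 [-79.7 -73.8] tangent [-1.   -0.05]
1.5 [-88.1 -73.8] tangent [-1.    0.05]
1.6 [-96.5 -72.9] tangent [-0.99  0.15]
1.7 [-104.8  -71.2] tangent [-0.97  0.25]
1.8 [-112.8  -68.7] tangent [-0.94  0.35]
1.9 [-120.6  -65.4] tangent [-0.9   0.44]
2.0 [-127.9  -61.3] tangent [-0.85  0.53]
2.1 [-134.9  -56.5] tangent [-0.79  0.61]
2.2 [-141.3  -51.1] tangent [-0.73  0.68]
2.3 [-147.2  -45. ] tangent [-0.66  0.75]
2.4 [-152.4  -38.4] tangent [-0.58  0.82]
```

Emit:
step_arm([
  [[-0.7, -4.2, 0, 0, 0, -0.05], [-1.5, -8.3, 0, 0, 0, -0.1], [-3.7, -16.4, 0, 0, 0, -0.2], [-6.8, -24.3, 0, 0, 0, -0.3], [-6.8, -24.3, 0, 0, 0, -0.3]],
])

```text
time: 18.13
tool_pos: [652.6, -201.5, 61.0]
tcp_rot: [-180.0, 0.0, 155.5]
ft_force: [-2.6, -2.0, 4.1]
finger_gap: 16.5
grip_force: 39.3
```

Emit:
step_arm([
  [[-3.9, -7.5, 0, 0, 0, -0.1], [-8.4, -14.5, 0, 0, 0, -0.2], [-13.7, -21.1, 0, 0, 0, -0.3], [-13.7, -21.1, 0, 0, 0, -0.3]],
])

```text
time: 18.47
tool_pos: [638.8, -222.8, 61.0]
tcp_rot: [180.0, 0.1, 138.4]
ft_force: [-1.3, -3.5, 4.2]
finger_gap: 16.5
grip_force: 39.5
```

Run:
```python
from h import *
s=vision.snapshot("scene"); hsv=cv2.cvtColor(s["img"],cv2.COLOR_BGR2HSV)
m=(((hsv[...,0]<6)|(hsv[...,0]>174))&(hsv[...,1]>150)).astype(np.uint8); m[:200]=0;m[350:]=0;m[:,:180]=0;m[:,340:]=0
for c in sorted(cv2.findContours(m,0,1)[0],key=cv2.contourArea)[-4:]: print(cv2.contourArea(c),c.mean((0,1)),onz(s,c.mean((0,1)),75)[0].round())
q=r.sense();print(q["ft_force"],q["wrist_torque"],q["tool_pos"]); print(proj(s,[(639,-223,78),(659,-176,78)]))
```

```text
3.0 [253.5 264. ] [ 566. -128.   75.]
8.5 [264.84615385 282.76923077] [ 617. -121.   75.]
26.5 [220.25925926 309.2962963 ] [ 640. -224.   75.]
[-1.58679555 -3.3134288   4.43077114] [-0.62410471  0.32880535 -0.04581695] [ 638.80605184 -222.73671772   61.01745038]
[[220.44159448 307.95104715]
 [245.67297267 308.4118668 ]]
```

Emit:
step_arm([
  [[-2.9, -3.1, 0, 0, 0, -0.05], [-5.9, -6, 0, 0, 0, -0.1], [-9, -8.8, 0, 0, 0, -0.15], [-12.3, -11.4, 0, 0, 0, -0.2]],
])

```text
time: 18.85
tool_pos: [627.9, -233.1, 61.0]
tcp_rot: [179.9, 0.1, 127.3]
ft_force: [4.7, -1.0, 2.2]
finger_gap: 16.9
grip_force: 39.3
```

Emit:
step_arm([
  [[-3.4, -2.5, 0, 0, 0, -0.05], [-7, -4.8, 0, 0, 0, -0.1]],
])

```text
time: 19.02
tool_pos: [620.9, -238.0, 61.1]
tcp_rot: [179.9, 0.1, 121.5]
ft_force: [5.6, -0.5, 0.9]
finger_gap: 16.5
grip_force: 39.3
```

Emit:
step_arm([
  [[-3.6, -2, 0, 0, 0, -0.05], [-7.4, -4, 0, 0, 0, -0.1]],
])

```text
time: 19.18
tool_pos: [613.5, -242.2, 61.1]
tcp_rot: [179.9, 0.1, 115.8]
ft_force: [4.8, -2.0, 0.6]
finger_gap: 16.1
grip_force: 39.3
```

Emit:
step_arm([
  [[-3.9, -1.7, 0, 0, 0, -0.05], [-7.8, -3.3, 0, 0, 0, -0.1]],
])

```text
time: 19.35
tool_pos: [605.7, -245.7, 61.1]
tcp_rot: [179.9, 0.1, 110.1]
ft_force: [5.2, -1.6, 0.8]
finger_gap: 16.5
grip_force: 39.2
```

Emit:
step_arm([
  [[-4, -1.3, 0, 0, 0, -0.05]],
])

```text
time: 19.43
tool_pos: [601.7, -247.1, 61.1]
tcp_rot: [179.9, 0.1, 107.2]
ft_force: [6.0, -3.8, -0.0]
finger_gap: 16.3
grip_force: 39.2
```

Emit:
step_arm([
  [[-4.1, -1.1, 0, 0, 0, -0.05]],
])

```text
time: 19.52
tool_pos: [597.6, -248.4, 61.0]
tcp_rot: [179.9, 0.1, 104.3]
ft_force: [4.7, -3.5, 0.1]
finger_gap: 16.7
grip_force: 39.2
```

Emit:
step_arm([
  [[-4.1, -0.9, 0, 0, 0, -0.05]],
])

```text
time: 19.6
tool_pos: [593.4, -249.4, 61.1]
tcp_rot: [179.9, 0.2, 101.5]
ft_force: [5.3, -3.6, 0.2]
finger_gap: 16.1
grip_force: 39.2
```

Emit:
step_arm([
  [[-4.1, -0.7, 0, 0, 0, -0.05]],
])

```text
time: 19.68
tool_pos: [589.3, -250.2, 61.1]
tcp_rot: [179.9, 0.2, 98.6]
ft_force: [4.9, -4.4, 0.7]
finger_gap: 16.2
grip_force: 39.1
```

Emit:
step_arm([
  [[-4.2, -0.5, 0, 0, 0, -0.05]],
])

```text
time: 19.77
tool_pos: [585.1, -250.8, 61.1]
tcp_rot: [179.8, 0.2, 95.7]
ft_force: [5.2, -4.5, 0.6]
finger_gap: 16.3
grip_force: 39.2
```

Emit:
step_arm([
  [[-4.2, -0.3, 0, 0, 0, -0.05]],
])

```text
time: 19.85
tool_pos: [580.9, -251.1, 61.1]
tcp_rot: [179.8, 0.2, 92.9]
ft_force: [6.0, -4.7, -0.6]
finger_gap: 16.7
grip_force: 39.1
```

Emit:
step_arm([
  [[-4.2, -0.1, 0, 0, 0, -0.05]],
])

```text
time: 19.93
tool_pos: [576.8, -251.3, 61.1]
tcp_rot: [179.8, 0.2, 90.0]
ft_force: [6.3, -6.0, -1.3]
finger_gap: 16.7
grip_force: 39.1
```

Emit:
step_arm([
  [[-4.2, -0.2, 0, 0, 0, -0.05]],
])

```text
time: 20.02
tool_pos: [573.0, -251.2, 61.1]
tcp_rot: [179.8, 0.1, 87.1]
ft_force: [9.9, -3.5, -2.3]
finger_gap: 16.2
grip_force: 39.1
```

Emit:
step_arm([
  [[-2.1, 0, 0, 0, 0, -0.025]],
])

```text
time: 20.1
tool_pos: [571.0, -251.2, 61.1]
tcp_rot: [179.7, 0.1, 85.7]
ft_force: [10.4, -4.6, -3.0]
finger_gap: 16.5
grip_force: 39.0
```

Emit:
step_arm([
  [[-2.1, 0.1, 0, 0, 0, -0.025]],
])

```text
time: 20.18
tool_pos: [569.3, -251.0, 61.1]
tcp_rot: [179.7, 0.1, 84.4]
ft_force: [11.1, -4.1, -4.8]
finger_gap: 15.9
grip_force: 39.0
```

Emit:
step_arm([
  [[-2.1, 0.2, 0, 0, 0, -0.025]],
])

```text
time: 20.27
tool_pos: [567.4, -250.8, 61.1]
tcp_rot: [179.7, 0.1, 82.9]
ft_force: [14.9, -5.7, -4.6]
finger_gap: 16.8
grip_force: 39.1
```

Emit:
step_arm([
  [[-2.1, 0.3, 0, 0, 0, -0.025]],
])

```text
time: 20.35
tool_pos: [565.6, -250.7, 61.1]
tcp_rot: [179.6, 0.1, 81.5]
ft_force: [12.7, -5.8, -6.1]
finger_gap: 16.7
grip_force: 39.1
```

Emit:
step_arm([
  [[0, 0, 0, 0, 0, 0]],
])

```text
time: 20.43
tool_pos: [565.3, -250.6, 61.1]
tcp_rot: [179.7, 0.1, 81.5]
ft_force: [11.1, -5.7, -4.2]
finger_gap: 16.5
grip_force: 39.2
```

Emit:
step_arm([
  [[-2.1, 0.3, 0, 0, 0, -0.025]],
])

```text
time: 20.52
tool_pos: [563.7, -250.4, 61.1]
tcp_rot: [179.6, 0.1, 80.2]
ft_force: [13.4, -5.5, -5.0]
finger_gap: 16.1
grip_force: 39.3
```

Emit:
step_arm([
  [[-2.1, 0.3, 0, 0, 0, -0.025]],
])

```text
time: 20.6
tool_pos: [561.7, -250.1, 61.2]
tcp_rot: [179.6, 0.1, 78.7]
ft_force: [14.5, -5.2, -6.8]
finger_gap: 16.4
grip_force: 39.3
```

Emit:
step_arm([
  [[-2.1, 0.4, 0, 0, 0, -0.025]],
])

```text
time: 20.68
tool_pos: [560.0, -249.5, 61.1]
tcp_rot: [179.6, 0.1, 77.2]
ft_force: [18.5, -5.9, -9.4]
finger_gap: 16.0
grip_force: 39.2
```

Emit:
step_arm([
  [[0, 0, 0, 0, 0, 0], [0, 0, 0, 0, 0, 0], [0, 0, 0, 0, 0, 0], [0, 0, 0, 0, 0, 0], [0, 0, 0, 0, 0, 0], [0, 0, 0, 0, 0, 0], [0, 0, 0, 0, 0, 0], [0, 0, 10, 0, 0, 0], [0, 0, 40, 0, 0, 0], [0, 0, 75, 0, 0, 0], [0, 0, 110, 0, 0, 0], [0, 0, 130, 0, 0, 0]],
], fingers=-1)

```text
time: 21.68
tool_pos: [557.9, -249.4, 196.3]
tcp_rot: [179.7, 0.1, 77.1]
ft_force: [0.7, -0.4, 0.8]
finger_gap: 85.3
grip_force: 0.0
```

Emit:
step_arm([
  [[0, 0, 0, 0, 0, 0], [0, 0, 0, 0, 0, 0], [0, 0, 0, 0, 0, 0]],
])

```text
time: 21.93
tool_pos: [556.2, -248.5, 190.2]
tcp_rot: [-180.0, -0.0, 77.1]
ft_force: [-0.3, 0.6, -0.9]
finger_gap: 85.7
grip_force: 0.0
```

Run:
```python
from h import *
q=r.sense();print(q["time"],q["ft_force"],q["tool_pos"],q["finger_gap"])
s=vision.snapshot("wrist"); hsv=cv2.cvtColor(s["img"],cv2.COLOR_BGR2HSV)
m=(((hsv[...,0]<6)|(hsv[...,0]>174))&(hsv[...,1]>150)).astype(np.uint8)
for c in sorted(cv2.findContours(m,0,1)[0],key=cv2.contourArea)[-4:]: 
    p=onz(s,cv2.minAreaRect(c)[0],85)[0]; print(cv2.contourArea(c),p.round(1),np.degrees(np.arctan2(p[1]+166,p[0]-576)).round(1))
```

```text
21.9333 [-0.27980935  0.57281963 -0.87393472] [ 556.17009591 -248.50985158  190.17110513] 85.68435789289032
272.0 [ 548.4 -136.3   85. ] 132.9
304.5 [ 593.3 -130.3   85. ] 64.2
598.0 [ 564.4 -248.7   85. ] -98.0
```

```bash
python3 -c "
from bench import r
print(r.hand_in())"
```

```text
the job is handed in; nothing more can be done
None
```

I handed the job in at about 22 s, but the result isn't known to me: the pipe rest is against the stop pads, and the cam was turned clockwise until the push rose about 14 N above drag (roughly 35 N on the pads by the given rule), then let go; the pipe, disc and hammer were not touched.

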